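# Put the ink rack in order for a refill

## Robot

A 6-joint arm with a two-finger parallel gripper is mounted at the origin on a cart in front of the work surface, level with it; the furniture and walls round the work are solid. World frame = base frame: x ahead of the robot, y to its left, z up, the work surface at z = 0. Lengths are in m, angles in rad, forces in N, time in s.
With the tool pointing down it reaches from about 0.275 to 0.875 m from the base axis. Payload 12.5 kg.
Tool frame: the origin (TCP) lies on the front face of the gripper's body, between the roots of the fingers; the fingertips stand 73 mm ahead of it and the grasp point (between the pads) lies 54 mm ahead of it; z points along the fingers, y is the line along which they close (so a half turn about z gives the same grasp; the last joint's range is limited). The gripper opens to 85 mm and grips with 20 to 120 N. Pads are 22 mm wide; open, the fingers measure 114 mm over their backs; the gripper's body (76 mm by 85 mm) begins 54 mm behind the grasp point. The pads swing forward as they close: fully open they stand 13 mm farther back than shut.
Start: joints at [-0.085, 0.351, 1.652, -0, 1.139, -0.085], TCP at [0.55, 0, 0.304] pointing down, gripper open.
Joint ranges: [-2.75, 2.75], [-0.79, 2.1], [0.01, 2.65], [-1.57, 4.71], [0.07, 3.14], [-2.87, 2.87]. Speed limits (rad/s): [2.22, 2.22, 2.79, 3.14, 3.14, 3.14].

## Interface

Orientations are given as a unit quaternion [w, x, y, z].
In Python, from workcell import get_obs, get_image, bot gives the robot as it stands. The module is installed in compiled form; this text tells all that it offers.
- The arm moves only by the shell command python3 -m pendant 'ROWS' [OPENING] [FORCE]. ROWS is JSON, a list of rows, each a list of 2 entries, a list of its own where there are three numbers: the shift along the tool's x, y, z in mm, then the turn, a rotation vector about the tool's x, y, z in rad. In form: [[[tx, ty, tz], [rx, ry, rz]], ...]. A call has 1 to 10 rows; each row is the pose to reach, as a shift and turn from the pose commanded when the call began, along the tool's axes at that moment; what a row does not reach only later rows make up. A row lasts 1/10 s, in which the tool goes at most 50 mm and 8.59 degrees, less where a joint would pass 70% of its speed; a pose out of reach is approached as far as the arm can. A call with a gripper value outside its range is refused whole. OPENING is the opening, from 0 (shut) to 1 (fully open), set as the call begins (- or left out, the last holds). The fingers move at their own pace and stop on an object; FORCE is the grip in N (left out, the last holds). Time passes only in rows, so rows that repeat a pose let the fingers close. It gives the time, the measured TCP pose, the force, the opening and the grip force at its end, in the units of the state.
- get_obs(): the state, without advancing time (a new reading comes with each control period).
- get_image(name): name is "scene" or "side" or "wrist"; returns a dict with "frame" (384x512x3 uint8, red, green, blue), "fx", "fy", "cx", "cy" (pixels), "world_to_cam" (4x4, takes a point from world to camera coordinates). Camera axes: x right, y down, z forward; pixel columns grow to the right and rows downward; lengths in m; the calibration is good to about 2 mm. A picture is of the moment at which its call begins. There is no depth.
- bot.job_done(): hands the job in; it is judged then, once.
The state is a dict: "time_s": time; "joints": joint angles; "joint_velocities": joint speeds; "joint_efforts": joint torques, N m; "tool_pos": TCP position; "tool_rot": TCP orientation; "wrist_force": force on the tool from outside, world axes, zero at the start; "ft_torque": the same for the moment, N m; "opening": opening from 0.0 (shut) to 1.0 (fully open); "gripper_force": force on a finger pad.
Only numpy, scipy, OpenCV 4.12 (cv2) and the standard library are available. Lean on these libraries where they do the work, as an engineer would, in place of code of your own. Each camera call takes 0.05 s, during which the arm holds its last target. There are 200 camera calls.

## Task

Get the ink rack ready for refilling the printer: black already stands at one end of it, and someone has parked the blue oil bottle at the other end, so take the oil out and stand it in the drip tray beside the white label remover. Stand the inks in the rack in the order of the printer's tanks, one to a hole and right down on its base: cyan next to black, yellow in the end hole where the oil was, and magenta between cyan and yellow. Leave the black and the white bottle where they stand, and do not tip any bottle over; the spare black and cyan bottles back by the wall, behind the parts box, are not needed.

Things in the scene. Friction and masses are not known exactly. Their poses are not given: they have to be found in the camera images.
- rack: plywood ink rack, 74 (x) x 280 (y) mm, does not move. Origin: centre of underside, z up. Holes at x 0, y -93, -31, 31, 93 mm, each 44 (x) x 56 (y) mm; bottles stand on its base at z 6; hole board top z 40, end cheeks z 46. An ink bottle goes in with its x along the rack's x (either way round), 5 mm free each side. Black stands at y +93 or -93
- ink_bk: black ink refill bottle with a black cap, loose, already standing upright in one end hole of the rack (not the spare by the wall). Body 34 by 46 mm, 92 mm high, cap to 132 mm. Origin: centre of its underside; z up
- ink_c: cyan (light blue) ink bottle, black cap, loose, on the open bench right of or behind the rack (not the spare by the wall). Flat body 34 (its x) x 46 (its y) mm, 83 mm high; cap 28 mm across, up to 118 mm. Origin: centre of underside; z up. Grasp the flat sides, fingers closing along its x, about 75 mm above its foot. 0.07 to 0.13 kg
- ink_m: magenta ink bottle, black cap, loose, on the open bench right of or behind the rack. Flat body 34 (its x) x 46 (its y) mm, 83 mm high; cap 28 mm across, up to 118 mm. Origin: centre of underside; z up. Grasp the flat sides, fingers closing along its x, about 75 mm above its foot. 0.07 to 0.13 kg
- ink_y: yellow ink bottle, black cap, loose, on the open bench right of or behind the rack. Flat body 34 (its x) x 46 (its y) mm, 83 mm high; cap 28 mm across, up to 118 mm. Origin: centre of underside; z up. Grasp the flat sides, fingers closing along its x, about 75 mm above its foot. 0.07 to 0.13 kg
- spray_oil: small round dark blue oil bottle with a yellow top, loose, at the start in the rack's end hole away from the black ink. 35 mm across, body 80 mm high, narrower top up to 91 mm. Origin: centre of underside; z up. Grasp at any yaw, about 62 mm above its foot. 0.08 to 0.15 kg
- drip_tray: shallow bare steel drip tray left of the rack, does not move. 156 (its x) x 84 (its y) mm, wall 3 mm, rim 18 mm high. Origin: centre of underside, z up; inner floor at z 3 mm. The white bottle stands in its +x half; the -x half, centred at x -36 mm, y 0, is free for the oil
- label_off: small round white label remover bottle, loose, standing upright in the drip tray near x = +36 mm of the tray. 39 mm in diameter, 79 mm high. Origin: centre of its underside; z up
Not all that is in view belongs to the job. What is shaped like the ink_c but red is not meant.

How it is judged:
At the end, for the whole second after the job is handed in: From black's end the holes hold black, cyan, magenta, yellow, each within 12 mm of its hole's centre, foot under 12 mm above the rack's underside; oil and white bottle stand in the tray (foot under 10 mm, within 66 mm along and 30 mm across of its centre); all upright within 0.12 rad, at rest ((((x of ink_bk in the frame of rack between -0.012 and 0.012 m and y of ink_bk in the frame of rack between 0.081 and 0.105 m and z of ink_bk in the frame of rack below 0.012 m) and (x of ink_c in the frame of rack between -0.012 and 0.012 m and y of ink_c in the frame of rack between 0.019 and 0.043 m and z of ink_c in the frame of rack below 0.012 m) and (x of ink_m in the frame of rack between -0.012 and 0.012 m and y of ink_m in the frame of rack between -0.043 and -0.019 m and z of ink_m in the frame of rack below 0.012 m) and (x of ink_y in the frame of rack between -0.012 and 0.012 m and y of ink_y in the frame of rack between -0.105 and -0.081 m and z of ink_y in the frame of rack below 0.012 m)) or ((x of ink_bk in the frame of rack between -0.012 and 0.012 m and y of ink_bk in the frame of rack between -0.105 and -0.081 m and z of ink_bk in the frame of rack below 0.012 m) and (x of ink_c in the frame of rack between -0.012 and 0.012 m and y of ink_c in the frame of rack between -0.043 and -0.019 m and z of ink_c in the frame of rack below 0.012 m) and (x of ink_m in the frame of rack between -0.012 and 0.012 m and y of ink_m in the frame of rack between 0.019 and 0.043 m and z of ink_m in the frame of rack below 0.012 m) and (x of ink_y in the frame of rack between -0.012 and 0.012 m and y of ink_y in the frame of rack between 0.081 and 0.105 m and z of ink_y in the frame of rack below 0.012 m))) and x of spray_oil in the frame of drip_tray between -0.066 and 0.066 m and y of spray_oil in the frame of drip_tray between -0.03 and 0.03 m and z of each of spray_oil, label_off in the frame of drip_tray below 0.01 m and x of label_off in the frame of drip_tray between -0.066 and 0.066 m and y of label_off in the frame of drip_tray between -0.03 and 0.03 m and angle between each of ink_bk, ink_c, ink_m, ink_y, spray_oil, label_off's own z axis and vertical below 0.12 rad and linear speed of each of ink_bk, ink_c, ink_m, ink_y, spray_oil, label_off below 0.02 m/s and angular speed of each of ink_bk, ink_c, ink_m, ink_y, spray_oil, label_off below 0.3 rad/s); the robot touches nothing.
It fails at once if a bottle is tipped over (more than 0.7 rad) (angle between any of ink_bk, ink_c, ink_m, ink_y, spray_oil, label_off's own z axis and vertical above 0.7 rad).
It fails at once if the black ink bottle is taken out of its place (moved more than 25 mm) (distance of ink_bk from where it was at the start of the episode above 0.025 m).
It fails at once if the white label remover is moved away (more than 30 mm) (distance of label_off from where it was at the start of the episode above 0.03 m).
It also fails if it takes over 117 s, if anything falls off the work surface, if the arm or the gripper's body presses on something with over 40 N, if the wrist force passes 120 N, or if a joint passes its speed limit or range.

## Working session

There is one attempt and no reset: what is moved stays moved. The work goes in short steps, Python scripts to look and compute and a shell command to move; the robot and the scene stay as the last step left them, time stands still between calls to the robot, and variables do not carry over. Pictures are saved under pics/ and viewed, at most 14 in all, crops included, and the job is handed in when it is done.

```bash
mkdir -p pics; cat > h.py <<'E'
import numpy as np, cv2, json
from workcell import get_obs, get_image
from scipy.spatial.transform import Rotation as R
def snap(cam,name,box=None,scale=1):
    d=get_image(cam); np.savez(f'{cam}.npz',**{k:np.array(v) for k,v in d.items()})
    crop(cam,name,box,scale)
def crop(cam,name,box=None,scale=1):
    f=np.load(f'{cam}.npz')['frame'][:,:,::-1]
    if box: f=f[box[1]:box[3],box[0]:box[2]]
    cv2.imwrite(f'pics/{name}.png',cv2.resize(f,None,fx=scale,fy=scale,interpolation=cv2.INTER_CUBIC))
def ray(cam,u,v):
    d=np.load(f'{cam}.npz'); W=d['world_to_cam']; Rm=W[:3,:3]
    o=-Rm.T@W[:3,3]; r=Rm.T@np.array([(u-d['cx'])/d['fx'],(v-d['cy'])/d['fy'],1]); return o,r
def pt(cam,u,v,z):
    o,r=ray(cam,u,v); return o+r*(z-o[2])/r[2]
def proj(cam,p):
    d=np.load(f'{cam}.npz'); q=d['world_to_cam']@np.append(p,1); return np.array([d['fx']*q[0]/q[2]+d['cx'],d['fy']*q[1]/q[2]+d['cy']])
E
python3 -c "
from h import *
snap('scene','s0',None,1.5);snap('side','d0',None,1.5)
for c in('scene','side'):print(ray(c,256,192))
o=get_obs();print(o)"
```

```text
(array([0.2188666 , 0.78985676, 0.68592894]), array([ 0.34711132, -0.74063629, -0.57549338]))
(array([ 0.67764971, -0.66730458,  0.95709963]), array([-0.03993687,  0.56491512, -0.82437281]))
{'time_s': 0.1, 'joints': array([-8.46008002e-02,  3.51191344e-01,  1.65237928e+00, -8.76208327e-06,
        1.13908386e+00, -8.45971336e-02]), 'joint_velocities': array([-6.95891501e-04, -5.02085939e-04, -1.86367970e-03, -7.71163294e-05,
       -1.10129437e-03,  8.84045436e-04]), 'joint_efforts': array([ 7.48983075e-04, -5.06837368e+01, -2.91875267e+01, -4.43532826e-05,
        2.64409253e-03,  5.99887670e-06]), 'tool_pos': array([5.49773165e-01, 4.28357298e-05, 3.03399993e-01]), 'tool_rot': array([-4.03228135e-04,  7.07106680e-01,  7.07106683e-01, -3.45390350e-04]), 'wrist_force': array([0.24336917, 1.16885947, 0.32029514]), 'ft_torque': array([-0.0168912 , -0.0195701 ,  0.00732924]), 'gripper_force': 0.0, 'opening': 0.9991629847936748}
```

View pics/s0.png

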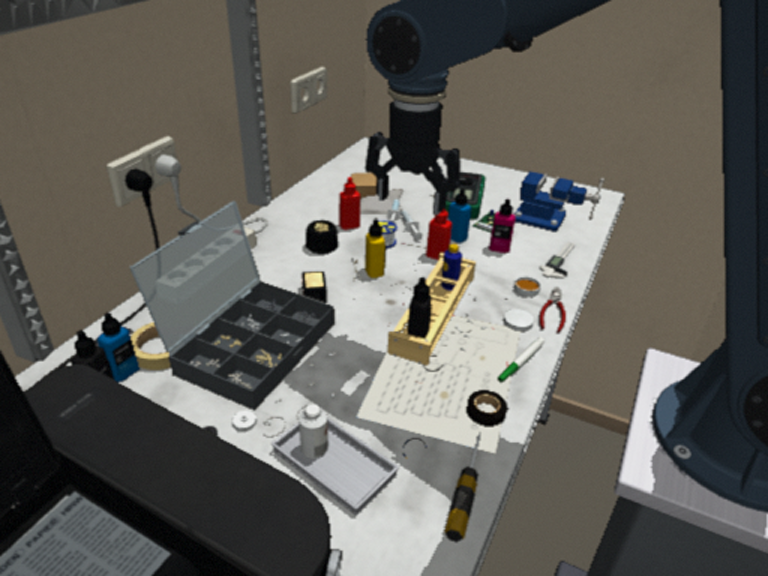

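View pics/d0.png

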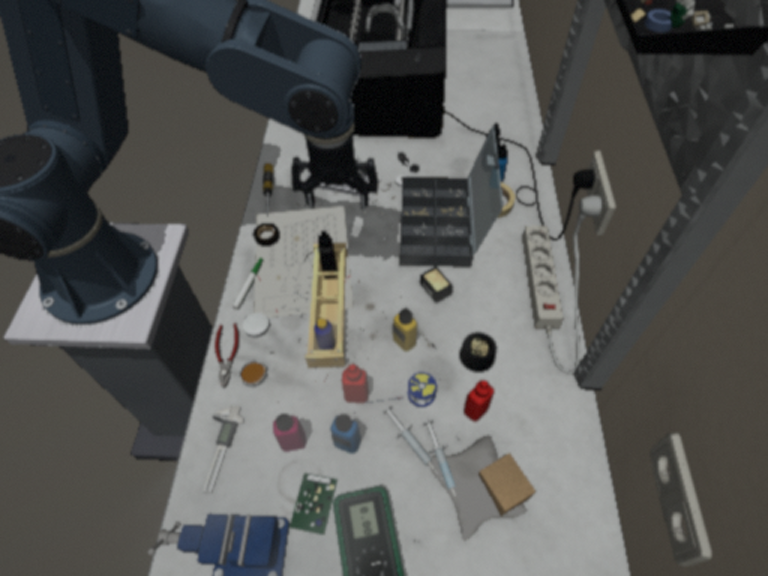

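Side view: cyan at px (346,432), magenta (288,432) and yellow (404,328); the reds at (354,384) and (480,400) are not meant. Oil (324,334) is at the far, −y end and black (327,250) at the +y end. The spares are at (500,160), by the wall behind the parts box. Now enlarging to confirm.

```bash
python3 -c "
from h import *
crop('side','c1',(180,150,330,310),3.7);crop('scene','c2',(240,110,390,250),4.2);crop('scene','c3',(170,255,280,350),5)"
```

```text
(no output)
```

View pics/c1.png

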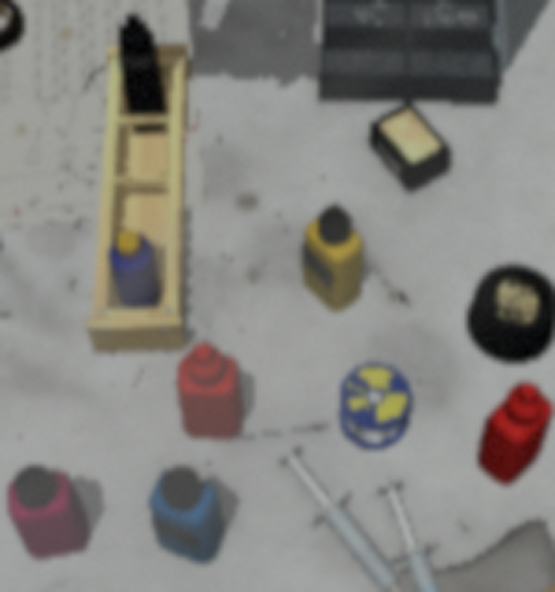

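View pics/c2.png

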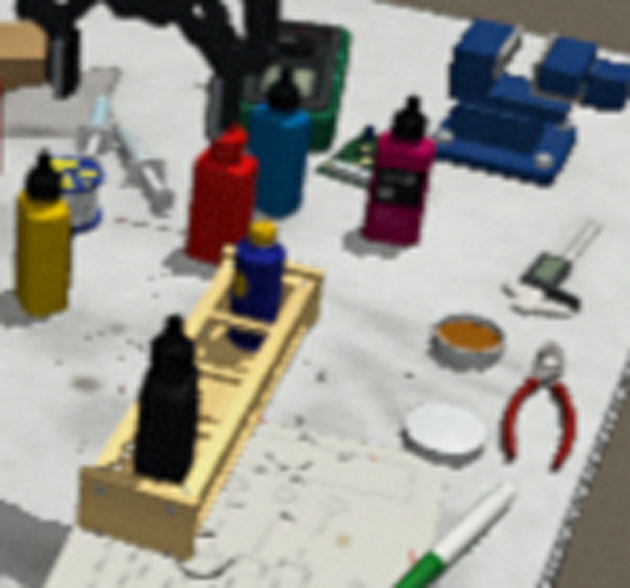

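View pics/c3.png

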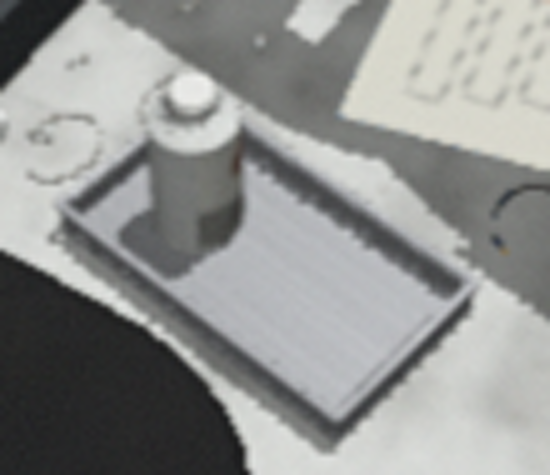

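```bash
cat >> h.py <<'E'
def c1(x,y):return ('side',180+x/3.7,150+y/3.7)
def c2(x,y):return ('scene',240+x/4.2,110+y/4.2)
def c3(x,y):return ('scene',170+x/5,255+y/5)
def tri(*ps):
    A=np.zeros((3,3));b=np.zeros(3);L=[]
    for p in ps:
        o,r=ray(*p);r=r/np.linalg.norm(r);P=np.eye(3)-np.outer(r,r);A+=P;b+=P@o;L.append((P,o))
    x=np.linalg.solve(A,b);return x,[np.linalg.norm(P@(x-o)) for P,o in L][0]
E
python3 -c "
from h import *
np.set_printoptions(precision=4,suppress=True)
for n,a,b in [('rack cheek -y',c1(91,331),None),('',c1(184,331),None),('+y',c1(110,46),None),('',c1(187,46),None),('scene+y',c2(80,470),None),('',c2(193,497),None),('-y',c2(230,245),None),('',c2(325,270),None)]: print(n,pt(*a,.046))
for q in [(60,205),(242,122),(475,280),(335,415)]: print('tray',pt(*c3(*q),.018))
for n,a,b in [('cyan',c1(183,482),c2(287,75)),('mag',c1(36,480),c2(412,103)),('yel',c1(335,215),c2(43,160)),('oil',c1(129,235),c2(263,228)),('bk',c1(133,22),c2(177,322))]: print(n,tri(a,b))
print('white top',pt(*c3(192,85),.079),'base',pt(*c3(200,240),.003))
# body feet
for n,q in [('cyan feet side',[(155,540),(205,562),(222,540)]),('mag',[(36,558),(86,545)]),('yel',[(305,285),(340,308),(362,292)])]:
  for p in q: print(n,pt(*c1(*p),0))
for n,q in [('cyan feet scene',[(245,207),(284,215),(303,205)]),('mag',[(365,235),(417,245)]),('yel',[(19,305),(48,315),(68,305)])]:
  for p in q: print(n,pt(*c2(*p),0))
"
```

```text
rack cheek -y [ 0.4952 -0.2105  0.046 ]
 [ 0.5664 -0.208   0.046 ]
+y [0.4762 0.07   0.046 ]
 [0.5447 0.072  0.046 ]
scene+y [0.5411 0.0777 0.046 ]
 [0.4729 0.0683 0.046 ]
-y [ 0.558  -0.2002  0.046 ]
 [ 0.4874 -0.2019  0.046 ]
tray [0.5894 0.3416 0.018 ]
tray [0.5464 0.2662 0.018 ]
tray [0.4206 0.2945 0.018 ]
tray [0.4404 0.376  0.018 ]
cyan (array([ 0.5809, -0.3515,  0.1093]), np.float64(0.0024083461573898824))
mag (array([ 0.4831, -0.3534,  0.1094]), np.float64(0.0022522077105764896))
yel (array([ 0.6792, -0.1404,  0.1106]), np.float64(0.00033440318983296547))
oil (array([ 0.5221, -0.1542,  0.0954]), np.float64(0.0016090671503552008))
bk (array([0.5094, 0.0259, 0.1315]), np.float64(0.0015772070265001217))
white top [0.5443 0.3065 0.079 ] base [0.5356 0.3193 0.003 ]
cyan feet side [ 0.5544 -0.3543  0.    ]
cyan feet side [ 0.5921 -0.3689  0.    ]
cyan feet side [ 0.6032 -0.3525  0.    ]
mag [ 0.4694 -0.3705  0.    ]
mag [ 0.5045 -0.3598  0.    ]
yel [ 0.6565 -0.1397  0.    ]
yel [ 0.6856 -0.1599  0.    ]
yel [ 0.7033 -0.1446  0.    ]
cyan feet scene [ 0.5934 -0.3303  0.    ]
cyan feet scene [ 0.562  -0.3339  0.    ]
cyan feet scene [ 0.5542 -0.356   0.    ]
mag [ 0.4963 -0.3364  0.    ]
mag [ 0.4565 -0.3419  0.    ]
yel [ 0.6849 -0.1202  0.    ]
yel [ 0.6608 -0.1189  0.    ]
yel [ 0.654  -0.1374  0.    ]
```

Rack centre is about (0.519, −0.067) at yaw +0.065. The tray's free half is about (0.470, 0.326). Each bottle's triangulated height fits. The oil is at (0.523, −0.156). Moving above it and looking with the wrist camera.

```bash
python3 -m pendant '[[[-50,-8,0],[0,0,-0.03]],[[-100,-17,0],[0,0,-0.065]],[[-150,-27,0],[0,0,-0.065]],[[-157,-27,0],[0,0,-0.065]],[[-157,-27,0],[0,0,-0.065]],[[-157,-27,0],[0,0,-0.065]]]' 1
python3 -c "
from h import *
snap('wrist','w1',None,1.5);print(ray('wrist',256,192));print(get_obs()['tool_pos'])"
```

```text
time_s: 0.7
tool_pos: [0.5231, -0.1562, 0.3037]
tool_rot: [-0.0, 0.684, 0.73, 0.0]
wrist_force: [0.3, -0.8, -0.8]
opening: 0.995
gripper_force: 0.0
(array([ 0.51849229, -0.07967403,  0.37396787]), array([ 0.00564128, -0.31106705, -0.95060287]))
[ 0.52315186 -0.15582872  0.30373515]
```

View pics/w1.png

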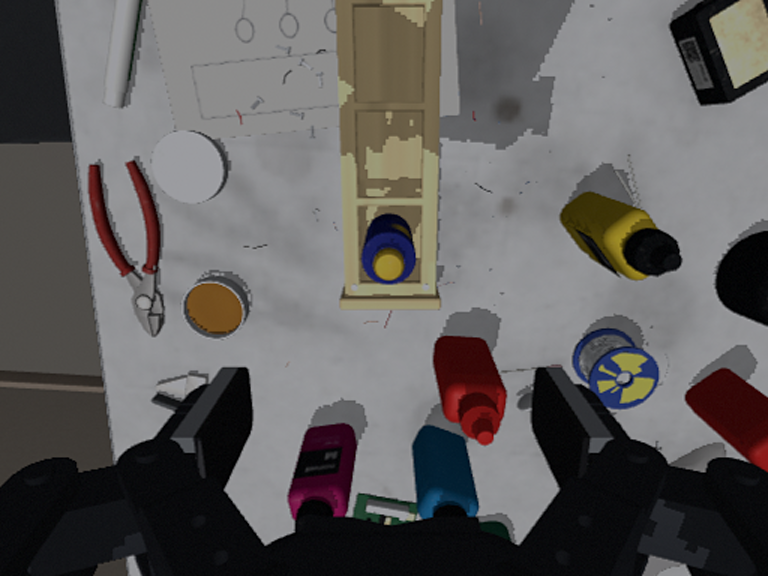

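Wrist view: oil cap at (388,263), upright in the rack's −y hole; yellow (600,225), magenta (323,470), cyan (445,475), red (470,385) next to cyan.

```bash
python3 -c "
from h import *
np.set_printoptions(precision=4,suppress=True)
w=lambda x,y,z:print(pt('wrist',x/1.5,y/1.5,z))
w(388,263,.097);w(389,252,.086);w(340,300,.046);w(440,299,.046);w(340,308,.046);w(440,308,.046);w(340,90,.04);w(440,90,.04);
w(357,197,.04);w(425,197,.04);w(355,101,.04);w(424,101,.04)"
```

```text
[ 0.5216 -0.1545  0.097 ]
[ 0.5218 -0.1504  0.086 ]
[ 0.4893 -0.1982  0.046 ]
[ 0.5613 -0.1927  0.046 ]
[ 0.4895 -0.2044  0.046 ]
[ 0.562  -0.1996  0.046 ]
[ 0.4838 -0.0562  0.04  ]
[ 0.5484 -0.052   0.04  ]
[ 0.4979 -0.1243  0.04  ]
[ 0.5447 -0.1212  0.04  ]
[ 0.4938 -0.0623  0.04  ]
[ 0.5386 -0.0593  0.04  ]
```

Oil at (0.5217, −0.153), so rack centre is about (0.516, −0.063) on the combined readings. Descending and gripping.

```bash
python3 -m pendant '[[[3,-1,45],[0,0,0]],[[3,-1,90],[0,0,0]],[[3,-1,130],[0,0,0]],[[3,-1,160],[0,0,0]],[[3,-1,180],[0,0,0]],[[3,-1,182],[0,0,0]],[[3,-1,182],[0,0,0]]]' 1
python3 -m pendant '[[[0,0,0],[0,0,0]],[[0,0,0],[0,0,0]],[[0,0,0],[0,0,0]],[[0,0,0],[0,0,0]],[[0,0,0],[0,0,0]],[[0,0,0],[0,0,0]]]' 0 40
```

```text
time_s: 1.45
tool_pos: [0.5221, -0.1531, 0.1221]
tool_rot: [-0.0, 0.683, 0.73, -0.0]
wrist_force: [0.6, -0.4, 0.3]
opening: 1.001
gripper_force: 0.0
time_s: 2.05
tool_pos: [0.522, -0.1542, 0.1227]
tool_rot: [0.0, 0.684, 0.73, 0.0]
wrist_force: [-2.7, 0.4, 6.6]
opening: 0.394
gripper_force: 39.1
```

```bash
python3 -m pendant '[[[0,0,-20],[0,0,0]],[[0,0,-60],[0,0,0]],[[0,0,-110],[0,0,0]],[[0,0,-150],[0,0,0]],[[0,0,-178],[0,0,0]],[[35,-2,-180],[0,0,0]],[[80,-4,-180],[0,0,0]],[[130,-6,-180],[0,0,0]],[[180,-9,-180],[0,0,0]],[[230,-11,-180],[0,0,0]]]'
python3 -m pendant '[[[50,-2,0],[0,0,0]],[[100,-4,0],[0,0,0]],[[150,-6,0],[0,0,0]],[[200,-8,0],[0,0,0]],[[235,-10,0],[0,0,0]],[[252,-10,0],[0,0,0]],[[252,-10,0],[0,0,0]],[[252,-10,0],[0,0,0]]]'
python3 -c "
from h import *
snap('wrist','w2',None,1.5)"
```

```text
time_s: 3.05
tool_pos: [0.4951, 0.0763, 0.3022]
tool_rot: [0.0, 0.684, 0.73, 0.0]
wrist_force: [1.6, 0.3, -1.8]
opening: 0.392
gripper_force: 40.2
time_s: 3.85
tool_pos: [0.4696, 0.3246, 0.3018]
tool_rot: [0.0, 0.684, 0.73, -0.0]
wrist_force: [-0.6, 0.5, -0.3]
opening: 0.393
gripper_force: 40.2
```

View pics/w2.png

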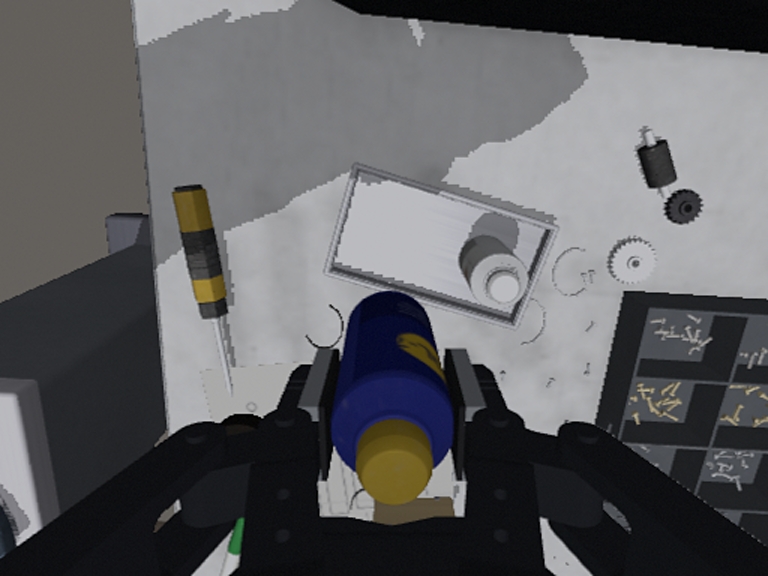

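Wrist view: tray rim corners at (355,165), (558,226), (516,326) and (327,272); white bottle in the right half at (495,275).

```bash
python3 -c "
from h import *
np.set_printoptions(precision=4,suppress=True)
c=np.array([pt('wrist',x/1.5,y/1.5,.018) for x,y in [(355,165),(558,226),(516,326),(327,272)]])
print(c,c.mean(0)); ax=(c[1]+c[2]-c[0]-c[3]);ax/=np.linalg.norm(ax);print(ax,c.mean(0)-.036*ax)
print(pt('wrist',502/1.5,287/1.5,.079))
o=get_obs();T=R.from_quat(np.roll(o['tool_rot'],-1));print(T.inv().apply(c.mean(0)-.036*ax-o['tool_pos'])*1e3)"
```

```text
[[0.4408 0.3763 0.018 ]
 [0.5935 0.3419 0.018 ]
 [0.5738 0.2601 0.018 ]
 [0.4228 0.295  0.018 ]] [0.5077 0.3183 0.018 ]
[ 0.975  -0.2222  0.    ] [0.4726 0.3263 0.018 ]
[0.5422 0.3106 0.079 ]
[  2.0582   3.0255 283.8493]
```

```bash
python3 -m pendant '[[[2,3,40],[0,0,0]],[[2,3,85],[0,0,0]],[[2,3,125],[0,0,0]],[[2,3,155],[0,0,0]],[[2,3,172],[0,0,0]],[[2,3,179],[0,0,0]],[[2,3,182],[0,0,0]],[[2,3,182],[0,0,0]]]'
python3 -m pendant '[[[0,0,0],[0,0,0]],[[0,0,0],[0,0,0]],[[0,0,0],[0,0,0]],[[0,0,0],[0,0,0]]]' 0.58
```

```text
time_s: 4.7
tool_pos: [0.4729, 0.3273, 0.1206]
tool_rot: [0.0, 0.684, 0.729, 0.0]
wrist_force: [-1.0, -0.1, -0.5]
opening: 0.393
gripper_force: 40.3
time_s: 5.1
tool_pos: [0.4725, 0.3277, 0.1202]
tool_rot: [0.0, 0.684, 0.73, 0.0]
wrist_force: [-0.5, -0.3, 0.2]
opening: 0.585
gripper_force: 0.0
```

```bash
python3 -m pendant '[[[0,0,-20],[0,0,0]],[[0,0,-65],[0,0,0]],[[0,0,-115],[0,0,0]],[[0,0,-160],[0,0,0]],[[-20,2,-180],[0,0,0]],[[-70,8,-180],[0,0,0]],[[-120,14,-180],[0,0,0]],[[-170,20,-180],[0,0,0]],[[-220,26,-180],[0,0,0]],[[-270,32,-180],[0,0,0]]]'
python3 -m pendant '[[[-50,6,0],[0,0,0]],[[-100,12,0],[0,0,0]],[[-150,18,0],[0,0,0]],[[-200,24,0],[0,0,0]],[[-250,30,0],[0,0,0]],[[-290,36,0],[0,0,0]],[[-314,38,0],[0,0,0]],[[-314,38,0],[0,0,0]],[[-314,38,0],[0,0,0]]]' 1
python3 -c "
from h import *
snap('wrist','w3',None,1.5)"
```

```text
time_s: 6.1
tool_pos: [0.5215, 0.0601, 0.3002]
tool_rot: [0.0, 0.684, 0.73, 0.0]
wrist_force: [1.7, 0.1, 0.0]
opening: 0.577
gripper_force: 0.0
time_s: 7.0
tool_pos: [0.5797, -0.2487, 0.2997]
tool_rot: [-0.0, 0.684, 0.729, 0.0]
wrist_force: [-0.1, -0.5, 0.0]
opening: 0.997
gripper_force: 0.0
```

View pics/w3.png

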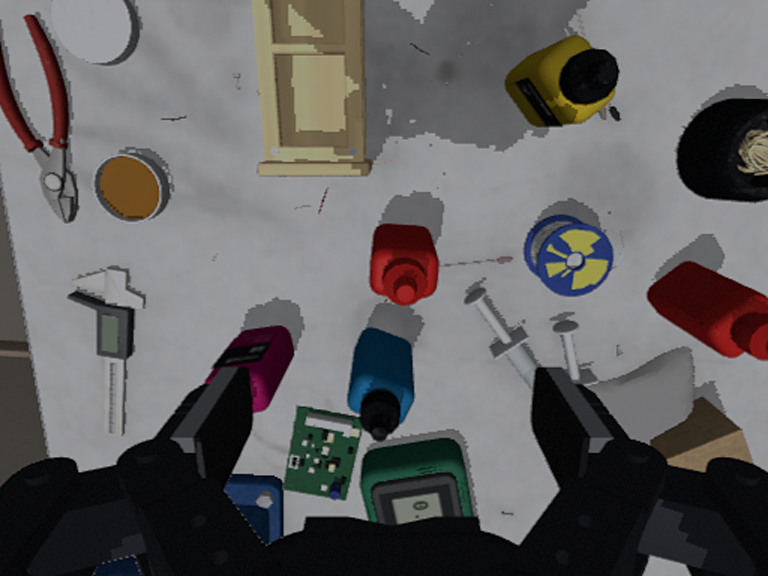

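Wrist view: cyan (382,375), magenta (255,370), yellow (560,85), red (405,260) behind cyan. Fitting position and yaw of each bottle by matching its 34×46×83 mm outline to the colour mask in the cameras.

```bash
cat > fit.py <<'E'
import sys
from h import *
from scipy.optimize import minimize
HUE={'c':(95,108),'m':(155,174),'y':(20,32)}
S=4
def hull(pts,shape):
    m=np.zeros(shape,np.uint8); cv2.fillConvexPoly(m,cv2.convexHull(np.round(pts).astype(np.int32)),1); return m
def model(cam,p,off,shape):
    c,s=np.cos(p[2]),np.sin(p[2]);Q=np.array([[c,-s],[s,c]]); a=np.linspace(0,2*np.pi,25)[:-1]
    r=.006; k=np.array([[sx*(.017-r),sy*(.023-r)] for sx in(1,-1) for sy in(1,-1)])
    b=np.vstack([q+r*np.c_[np.cos(a),np.sin(a)] for q in k])@Q.T+p[:2]; cp=.014*np.c_[np.cos(a),np.sin(a)]+p[:2]
    f=lambda P,zs:np.array([(proj(cam,[x,y,z])-off)*S for z in zs for x,y in P])
    return hull(f(b,(0,.075,.083)),shape)*(1-hull(f(cp,(.083,.108,)),shape))
def fit(key,p0,cams):
    data=[]
    for cam in cams:
        im=np.load(cam+'.npz')['frame']; cen=proj(cam,[p0[0],p0[1],.05]).round().astype(int); h=45
        x0,y0=max(cen[0]-h,0),max(cen[1]-h,0); sub=im[y0:y0+2*h,x0:x0+2*h]
        sub=cv2.resize(sub,None,fx=S,fy=S,interpolation=cv2.INTER_LINEAR)
        hsv=cv2.cvtColor(sub,cv2.COLOR_RGB2HSV); lo,hi=HUE[key]
        m=cv2.inRange(hsv,(lo,110,50),(hi,255,255)); m=cv2.morphologyEx(m,cv2.MORPH_OPEN,np.ones((7,7)))
        n,l,st,ce=cv2.connectedComponentsWithStats(m); j=1+np.argmax(st[1:,4]); m=(l==j)
        pts=np.argwhere(m)[:,::-1]
        data.append((cam,np.array([x0,y0])-0.5+.5/S,hull(pts,m.shape),m))
    def cost(p):
        t=0
        for cam,off,mh,m in data:
            M=model(cam,p,off,mh.shape); a=mh.astype(bool)
            cp=model(cam,p,off,mh.shape); A=hull(np.argwhere(cp)[:,::-1],mh.shape) if cp.any() else cp
            t+=1-(a&(A>0)).sum()/max((a|(A>0)).sum(),1)
        return t/len(data)
    best=min((minimize(cost,[*p0,y],method='Nelder-Mead',options=dict(initial_simplex=np.array([[*p0,y],[p0[0]+.008,p0[1],y],[p0[0],p0[1]+.008,y],[*p0,y+.3]]),xatol=1e-4,fatol=1e-4)) for y in np.arange(0,np.pi,np.pi/6)),key=lambda r:r.fun)
    return best.x,best.fun
if __name__=='__main__':
    P={'c':(.58,-.35),'m':(.483,-.352),'y':(.679,-.14)}
    for k in sys.argv[1]:
        for cams in sys.argv[2:]:
            x,f=fit(k,P[k],cams.split(',')); print(k,cams,x.round(4),'IoU loss %.3f'%f)
E
python3 fit.py cy wrist side scene wrist,side,scene; python3 fit.py m side scene side,scene
```

```text
c wrist [ 0.5782 -0.3563  2.7434] IoU loss 0.414Traceback (most recent call last):
  File "fit.py", line 38, in <module>
    x,f=fit(k,P[k],cams.split(',')); print(k,cams,x.round(4),'IoU loss %.3f'%f)
        ~~~^^^^^^^^^^^^^^^^^^^^^^^^
  File "fit.py", line 22, in fit
    n,l,st,ce=cv2.connectedComponentsWithStats(m); j=1+np.argmax(st[1:,4]); m=(l==j)
                                                       ~~~~~~~~~^^^^^^^^^^
    return _wrapfunc(a, 'argmax', axis=axis, out=out, **kwds)
    return bound(*args, **kwds)
ValueError: attempt to get argmax of an empty sequence
Traceback (most recent call last):
  File "fit.py", line 38, in <module>
    x,f=fit(k,P[k],cams.split(',')); print(k,cams,x.round(4),'IoU loss %.3f'%f)
        ~~~^^^^^^^^^^^^^^^^^^^^^^^^
  File "fit.py", line 22, in fit
    n,l,st,ce=cv2.connectedComponentsWithStats(m); j=1+np.argmax(st[1:,4]); m=(l==j)
                                                       ~~~~~~~~~^^^^^^^^^^
ValueError: attempt to get argmax of an empty sequence
```

```bash
python3 -c "
from h import *
for cam,pts in {'wrist':[(385,370),(375,345),(270,350),(540,70),(570,115)],'side':[(346,438),(288,438),(404,335)],'scene':[(460,222),(500,240),(375,255)]}.items():
  h=cv2.cvtColor(np.load(cam+'.npz')['frame'],cv2.COLOR_RGB2HSV)
  print(cam,[h[int(y/1.5)-1:int(y/1.5)+2,int(x/1.5)-1:int(x/1.5)+2].reshape(-1,3).mean(0).astype(int).tolist() for x,y in pts])"
```

```text
wrist [[102, 240, 50], [101, 237, 48], [164, 246, 47], [24, 220, 74], [24, 214, 81]]
side [[105, 60, 95], [170, 62, 98], [23, 70, 86]]
scene [[101, 255, 74], [164, 242, 76], [24, 255, 105]]
```

```bash
sed -i "s/(lo,110,50)/(lo,45 if cam=='side' else 130,20)/; s/'c':(95,108),'m':(155,174)/'c':(95,109),'m':(155,175)/" fit.py
python3 fit.py cy wrist side scene wrist,side; python3 fit.py m wrist side scene side,scene
```

```text
Still running in the background as job /tmp/bash_jobs.1000/c4911a8bb28e (pid 817). You'll get a notice when it ends.
```

```bash
cat /tmp/bash_jobs.1000/c4911a8bb28e/stdout; kill -- -$(cat /tmp/bash_jobs.1000/c4911a8bb28e/pid)
python3 - <<'E'
s=open('fit.py').read()
s=s.replace("f=lambda P,zs:np.array([(proj(cam,[x,y,z])-off)*S for z in zs for x,y in P])",
"""W,K=cal(cam)
    def f(P,zs):
        q=(K@(W[:3,:3]@np.vstack([np.c_[P,np.full(len(P),z)] for z in zs]).T+W[:3,3:])); return ((q[:2]/q[2]).T-off)*S""")
s=s.replace("def hull","""from functools import lru_cache
@lru_cache
def cal(cam):
    d=np.load(cam+'.npz'); return d['world_to_cam'],np.array([[d['fx'],0,d['cx']],[0,d['fy'],d['cy']],[0,0,1]])
def hull""",1)
s=s.replace("cp=model(cam,p,off,mh.shape); A=hull(np.argwhere(cp)[:,::-1],mh.shape) if cp.any() else cp","A=hull(cv2.findNonZero(M)[:,0],mh.shape) if M.any() else M")
s=s.replace("S=4","S=3")
open('fit.py','w').write(s)
E
time timeout 300 python3 fit.py cy wrist side scene wrist,side; timeout 200 python3 fit.py m wrist side scene side,scene
```

```text
c wrist [ 0.5804 -0.3478  0.4503] IoU loss 0.135
c side [ 0.5788 -0.3461  0.6155] IoU loss 0.402
c scene [ 0.5809 -0.3524  0.6431] IoU loss 0.142
c wrist,side [ 0.5798 -0.3476  0.5409] IoU loss 0.274
y wrist [ 0.679  -0.1381  1.3234] IoU loss 0.151
y side [ 0.679 -0.14   0.   ] IoU loss 1.000
y scene [ 0.6737 -0.1297  0.5074] IoU loss 0.129
y wrist,side [ 0.679  -0.1381  1.3234] IoU loss 0.576
m wrist [ 0.492  -0.3321  2.9025] IoU loss 0.324
m side [ 0.4771 -0.3447  0.2411] IoU loss 0.320
m scene [ 0.4805 -0.346   0.3412] IoU loss 0.673
m side,scene [ 0.4789 -0.3486  0.2185] IoU loss 0.508
real	0m9.484s
user	0m9.815s
sys	0m0.206s
```

```bash
python3 -c "
from h import *
im=np.load('wrist.npz')['frame'];rows=[[],[]]
hsv=cv2.cvtColor(im,cv2.COLOR_RGB2HSV)
for (x0,y0),(lo,hi) in zip([(228,212),(332,16),(134,210)],[(95,109),(18,32),(155,176)]):
  w,h=66,75
  a=cv2.resize(im[y0:y0+h,x0:x0+w][:,:,::-1],None,fx=4,fy=4,interpolation=cv2.INTER_CUBIC); a=cv2.convertScaleAbs(a,alpha=1.4,beta=15)
  m=cv2.inRange(hsv,(lo,100,15),(hi,255,255))[y0:y0+h,x0:x0+w]
  b=cv2.cvtColor(cv2.resize(m,None,fx=4,fy=4,interpolation=cv2.INTER_NEAREST),cv2.COLOR_GRAY2BGR)
  rows[0].append(a);rows[1].append(b)
cv2.imwrite('pics/w4.png',np.vstack([np.hstack(r) for r in rows]))"
```

```text
(no output)
```

View pics/w4.png

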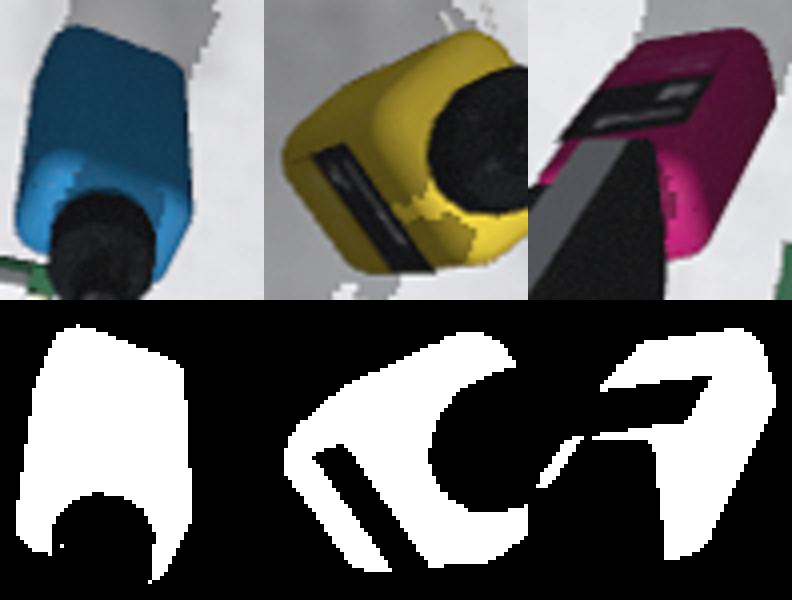

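```bash
python3 - <<'E'
s=open('fit.py').read()
i=s.index("    def cost"); j=s.index("    best=")
s=s[:i]+"""    def cost(p):
        t=0
        for cam,off,care,m in data:
            M=model(cam,p,off,m.shape)>0; t+=((M^m)&care).sum()/(m&care).sum()
        return t/len(data)
"""+s[j:]
s=s.replace("data.append((cam,np.array([x0,y0])-0.5+.5/S,hull(pts,m.shape),m))","dark=cv2.dilate(((hsv[...,2]<70)&(~m)).astype(np.uint8),np.ones((5,5)))>0; data.append((cam,np.array([x0,y0])-0.5+.5/S,~dark,m))")
s=s.replace("return hull(f(b,(0,.075,.083)),shape)*(1-hull(f(cp,(.083,.108,)),shape))","b2=(b-p[:2])*.78+p[:2]; return hull(np.vstack([f(b,(0,.074)),f(.3*b2+.7*b,(.080,)),f(b2,(.083,))]),shape)")
s=s.replace("S=3","S=4").replace("(lo,45 if cam=='side' else 130,20)","(lo,40 if cam=='side' else 100,15)").replace("'y':(20,32)","'y':(18,32)").replace("155,175","155,176")
open('fit.py','w').write(s)
E
timeout 200 python3 fit.py cym wrist side scene
```

```text
c wrist [ 0.5786 -0.3492  1.4666] IoU loss 0.088
c side [ 0.5778 -0.3478  3.6844] IoU loss 1.037
c scene [ 0.5817 -0.3567  0.6044] IoU loss 0.065
y wrist [ 0.6768 -0.1371  3.9018] IoU loss 0.118
y side [ 0.6719 -0.1195  0.0162] IoU loss 1.628
y scene [ 0.6783 -0.1399  0.5506] IoU loss 0.041
m wrist [ 0.4783 -0.3524  2.1077] IoU loss 0.075
m side [ 0.4768 -0.3454  0.319 ] IoU loss 0.709
m scene [ 0.4848 -0.3585  3.2681] IoU loss 0.632
```

```bash
python3 -c "
from h import *
np.set_printoptions(precision=4,suppress=True)
def w(n,x,y,x0,y0,z):
  p=pt('wrist',x0+x/4-.4,y0+y/4-.4,z);print(n,p);return p
def seg(n,a,b,x0,y0,z):
  p=w(n,*a,x0,y0,z);q=w(n,*b,x0,y0,z);d=q-p;print('   len %.4f yaw %.3f'%(np.linalg.norm(d),np.arctan2(d[1],d[0])))
seg('c foot',(60,28),(186,70),228,212,0)
w('c cap',100,245,228,212,.105)
seg('y footA',(20,160),(85,270),332,16,0)
seg('y shoulderA',(112,140),(170,250),332,16,.08)
seg('y shoulder top',(118,105),(195,45),332,16,.083)
seg('m foot',(110,42),(215,28),134,210,0)
seg('m foot right',(225,30),(247,85),134,210,0)
print(np.load('wrist.npz')['fx'])
"
```

```text
c foot [ 0.5627 -0.3291  0.    ]
c foot [ 0.603  -0.3408  0.    ]
   len 0.0419 yaw -0.283
c cap [ 0.5783 -0.3392  0.105 ]
y footA [ 0.6542 -0.1342  0.    ]
y footA [ 0.6757 -0.1608  0.    ]
   len 0.0343 yaw -0.891
y shoulderA [ 0.6557 -0.1373  0.08  ]
y shoulderA [ 0.6715 -0.1581  0.08  ]
   len 0.0261 yaw -0.921
y shoulder top [ 0.6551 -0.131   0.083 ]
y shoulder top [ 0.6689 -0.1189  0.083 ]
   len 0.0184 yaw 0.719
m foot [ 0.4613 -0.3377  0.    ]
m foot [ 0.494  -0.3309  0.    ]
   len 0.0334 yaw 0.206
m foot right [ 0.4971 -0.3314  0.    ]
m foot right [ 0.504  -0.3496  0.    ]
   len 0.0196 yaw -1.210
320.60470679330757
```

```bash
cat >> h.py <<'E'
def go(p,yaw=None,back=0):
    "tool-frame shift (mm) and rz to have TCP at p with finger axis at world yaw; back = mm behind along tool x"
    o=get_obs();T=R.from_quat(np.roll(o['tool_rot'],-1)); p=np.array(p,float)
    y=T.apply([0,1,0]); y0=np.arctan2(y[1],y[0]); d=(yaw-y0+np.pi/2)%np.pi-np.pi/2 if yaw is not None else 0
    p[:2]-=back/1e3*np.array([-np.sin(y0+d),np.cos(y0+d)])
    print('shift',(T.inv().apply(p-o['tool_pos'])*1e3).round(1),'rz',round(-d,3),'yaw now',round(y0,3),'j6',o['joints'][5].round(2))
E
python3 -m pendant '[[[10,28,0],[0,0,-0.12]],[[20,60,0],[0,0,-0.25]],[[30,90,0],[0,0,-0.38]],[[42,120,0],[0,0,-0.5]],[[54,140,0],[0,0,-0.615]],[[54,140,0],[0,0,-0.615]],[[54,140,0],[0,0,-0.615]],[[54,140,0],[0,0,-0.615]]]'
python3 -c "
from h import *
snap('wrist','w5'); print(get_image('wrist')['frame'].shape)
from fit import *
x,f=fit('y',(.678,-.139),['wrist']);print(x,f)
im=np.load('wrist.npz')['frame'][:,:,::-1].copy()
M=model('wrist',x,np.array([0,0])-.5+.5/S,(384*S,512*S))
b=cv2.resize(im,None,fx=S,fy=S); cs,_=cv2.findContours(M,0,1); cv2.drawContours(b,cs,-1,(255,255,255),2)
c=(proj('wrist',[.678,-.139,.05])*S).astype(int); cv2.imwrite('pics/w5.png',b[max(c[1]-270,0):c[1]+270,max(c[0]-300,0):c[0]+300])"
```

```text
time_s: 7.85
tool_pos: [0.7155, -0.1857, 0.3002]
tool_rot: [-0.0, 0.431, 0.902, -0.0]
wrist_force: [0.5, 0.0, 0.3]
opening: 1.001
gripper_force: 0.0
(384, 512, 3)
[ 0.67807852 -0.13823094  0.82170981] 0.32152061855670105
```

View pics/w5.png

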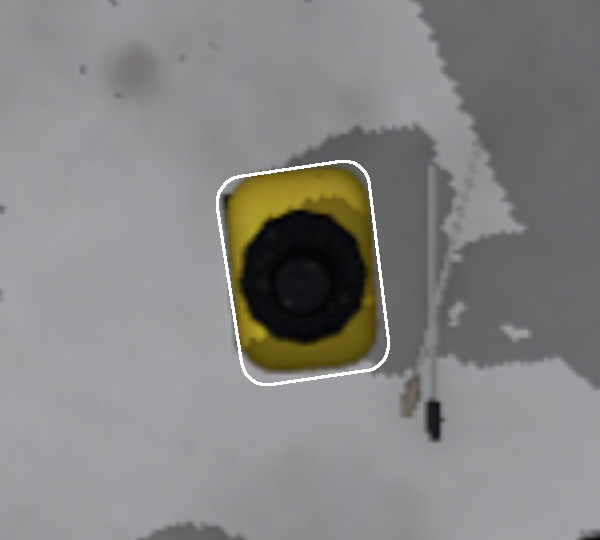

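View w5: yellow bottle seen from straight above, cap at (303,277). The fitted outline is centred on it at yaw ≈ 0.80, with the narrow side along the fingers' axis.

```bash
python3 -c "
from h import *
go((.678,-.138,.129),.80)"
```

```text
shift [ 61.1   1.1 171.3] rz -0.121 yaw now 0.679 j6 -1.0
```

```bash
python3 -m pendant '[[[30,0,0],[0,0,-0.06]],[[55,1,10],[0,0,-0.12]],[[61,1,45],[0,0,-0.12]],[[61,1,85],[0,0,-0.12]],[[61,1,125],[0,0,-0.12]],[[61,1,155],[0,0,-0.12]],[[61,1,171],[0,0,-0.12]],[[61,1,171],[0,0,-0.12]],[[61,1,171],[0,0,-0.12]]]' 1
python3 -m pendant '[[[0,0,0],[0,0,0]],[[0,0,0],[0,0,0]],[[0,0,0],[0,0,0]],[[0,0,0],[0,0,0]],[[0,0,0],[0,0,0]],[[0,0,0],[0,0,0]]]' 0 35
python3 -m pendant '[[[0,0,-20],[0,0,0]],[[0,0,-60],[0,0,0]],[[0,0,-110],[0,0,0]],[[0,0,-150],[0,0,0]],[[0,0,-171],[0,0,0]],[[0,0,-171],[0,0,0]]]'
python3 -c "
from h import *
go((.522,-.156,.300),.065); snap('wrist','w6',None,1.5)"
```

```text
time_s: 8.85
tool_pos: [0.6791, -0.1382, 0.1304]
tool_rot: [0.001, 0.376, 0.927, 0.0]
wrist_force: [-0.6, -0.5, 1.1]
opening: 0.998
gripper_force: 0.0
time_s: 9.45
tool_pos: [0.6787, -0.138, 0.1297]
tool_rot: [0.0, 0.376, 0.927, -0.0]
wrist_force: [-1.9, -0.9, 6.4]
opening: 0.364
gripper_force: 35.7
time_s: 10.05
tool_pos: [0.6793, -0.138, 0.3035]
tool_rot: [0.003, 0.376, 0.927, 0.0]
wrist_force: [-0.7, 0.3, -1.5]
opening: 0.368
gripper_force: 35.1
shift [ 100.3 -122.5    2.6] rz 0.735 yaw now 0.8 j6 -1.07
```

View pics/w6.png

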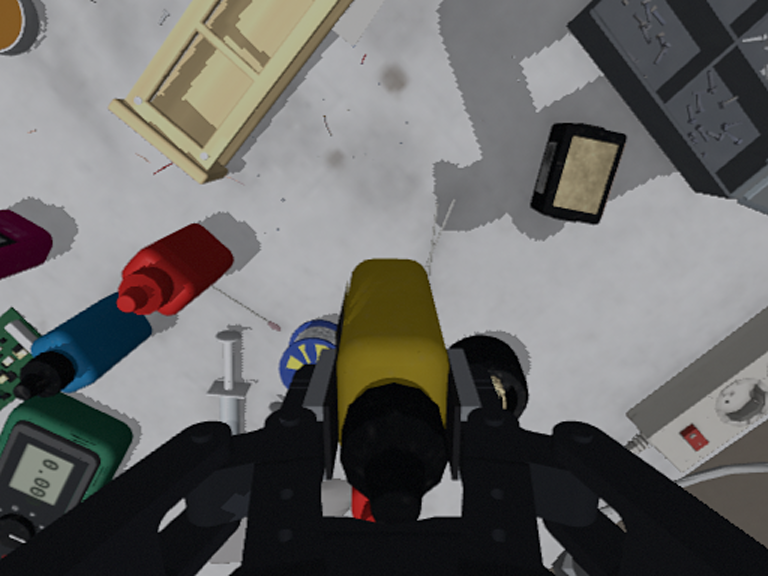

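```bash
python3 -c "
from h import *
go((.5236,-.180,.300),.065)"
```

```text
shift [  81.8 -138.3    0.3] rz 0.735 yaw now 0.8 j6 -1.07
```

```bash
python3 -m pendant '[[[16,-28,0],[0,0,0.13]],[[32,-56,0],[0,0,0.26]],[[48,-84,0],[0,0,0.39]],[[64,-110,0],[0,0,0.52]],[[78,-130,0],[0,0,0.64]],[[82,-138,0],[0,0,0.735]],[[82,-138,0],[0,0,0.735]],[[82,-138,0],[0,0,0.735]],[[82,-138,0],[0,0,0.735]]]'
python3 -c "
from h import *
snap('wrist','w7',(200,0,320,180),3.3)"
```

```text
time_s: 11.0
tool_pos: [0.5239, -0.1795, 0.2991]
tool_rot: [-0.0, 0.683, 0.731, -0.0]
wrist_force: [-0.6, -0.0, -0.4]
opening: 0.369
gripper_force: 35.1
```

View pics/w7.png

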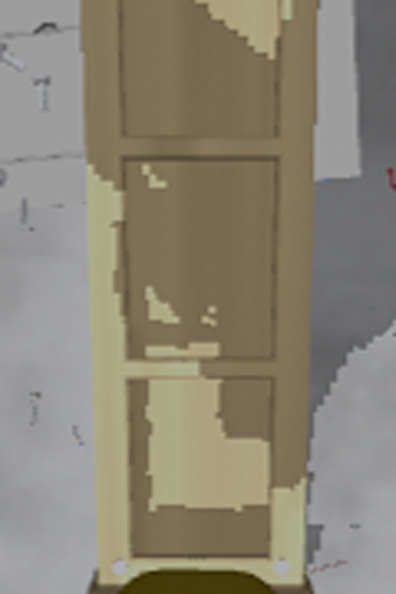

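View w7 shows the whole near half of the rack. End hole edges are x 129–271, y 377–557; the next hole's are x 124–278, y 158–360; the divider above that is at 138–158.

```bash
python3 -c "
from h import *
np.set_printoptions(precision=4,suppress=True)
w=lambda x,y:pt('wrist',200+x/3.3-.35,y/3.3-.35,.04)
for q in [[(129,377),(273,377),(129,557),(271,557)],[(122,158),(279,158),(126,360),(276,360)]]:
  c=np.array([w(*p) for p in q]);print(c[:,:2],c.mean(0)[:2])
for a,b in [((200,368),0),((200,148),0)]: print('divider',w(*a))
e=np.array([w(90,160),w(312,160),w(99,550),w(305,550)]);print('outer',e[:,:2])
go((.522,-.156,.300),.065)"
```

```text
[[ 0.4987 -0.1295]
 [ 0.5424 -0.1265]
 [ 0.5014 -0.1858]
 [ 0.5468 -0.1827]] [ 0.5223 -0.1561]
[[ 0.4938 -0.0682]
 [ 0.5388 -0.0652]
 [ 0.4976 -0.1245]
 [ 0.5429 -0.1214]] [ 0.5183 -0.0948]
divider [ 0.5201 -0.1254  0.04  ]
divider [ 0.516  -0.0641  0.04  ]
outer [[ 0.4846 -0.0694]
 [ 0.5483 -0.0651]
 [ 0.4917 -0.1841]
 [ 0.5574 -0.1797]]
shift [23.5 -0.4 -0.8] rz 0.002 yaw now 0.067 j6 -0.48
```

```bash
python3 -m pendant '[[[24,0,15],[0,0,0]],[[24,0,50],[0,0,0]],[[24,0,85],[0,0,0]],[[24,0,100],[0,0,0]],[[24,0,100],[0,0,0]],[[24,0,115],[0,0,0]],[[24,0,135],[0,0,0]],[[24,0,152],[0,0,0]],[[24,0,162],[0,0,0]],[[24,0,162],[0,0,0]]]'
python3 -c "
from h import *
go((.5223,-.156,.137),.067)"
```

```text
time_s: 12.05
tool_pos: [0.522, -0.1556, 0.1375]
tool_rot: [-0.0, 0.684, 0.73, -0.0]
wrist_force: [-0.3, 0.2, -1.2]
opening: 0.368
gripper_force: 35.0
shift [-0.4  0.3  0.5] rz -0.001 yaw now 0.066 j6 -0.44
```

```bash
python3 -m pendant '[[[0,0,0],[0,0,0]],[[0,0,0],[0,0,0]],[[0,0,0],[0,0,0]],[[0,0,0],[0,0,0]]]' 0.65
python3 -m pendant '[[[0,0,-30],[0,0,0]],[[0,0,-80],[0,0,0]],[[0,0,-130],[0,0,0]],[[0,0,-163],[0,0,0]],[[0,0,-163],[0,0,0]]]'
python3 -c "
from h import *
np.set_printoptions(precision=4,suppress=True)
for p in [(183,432),(238,437),(246,425)]: print(pt(*c1(*p),0))
print(pt(*c1(206,352),.115))
go((.58,-.35,.3),1.29,60)"
```

```text
time_s: 12.45
tool_pos: [0.5222, -0.1558, 0.1385]
tool_rot: [0.0, 0.684, 0.73, 0.0]
wrist_force: [-0.4, 0.5, 0.0]
opening: 0.648
gripper_force: 0.0
time_s: 12.95
tool_pos: [0.5232, -0.1562, 0.306]
tool_rot: [0.004, 0.684, 0.73, 0.002]
wrist_force: [1.2, 0.4, -0.5]
opening: 0.648
gripper_force: 0.0
[ 0.5675 -0.2704  0.    ]
[ 0.6099 -0.273   0.    ]
[ 0.6154 -0.2631  0.    ]
[ 0.5917 -0.2585  0.115 ]
shift [-217.4  100.4    7.6] rz -1.225 yaw now 0.065 j6 -0.44
```

```bash
python3 -m pendant '[[[-24,11,0],[0,0,-0.13]],[[-48,22,0],[0,0,-0.27]],[[-72,33,0],[0,0,-0.41]],[[-96,44,0],[0,0,-0.54]],[[-120,55,0],[0,0,-0.68]],[[-144,66,0],[0,0,-0.82]],[[-168,77,2],[0,0,-0.96]],[[-192,88,4],[0,0,-1.09]],[[-217,100,6],[0,0,-1.225]],[[-217,100,6],[0,0,-1.225]]]' 0.8
python3 -m pendant '[[[0,0,0],[0,0,0]],[[0,0,0],[0,0,0]]]'
cat > look.py <<'E'
import sys
from fit import *
k,x0,y0,n=sys.argv[1],float(sys.argv[2]),float(sys.argv[3]),sys.argv[4]
snap('wrist',n+'r')
x,f=fit(k,(x0,y0),['wrist']);print(x,f)
im=np.load('wrist.npz')['frame'][:,:,::-1]
M=model('wrist',x,np.array([0,0])-.5+.5/S,(384*S,512*S))
b=cv2.resize(im,None,fx=S,fy=S); cs,_=cv2.findContours(M,0,1); cv2.drawContours(b,cs,-1,(255,255,255),2)
c=(proj('wrist',[x0,y0,.05])*S).astype(int); cv2.imwrite(f'pics/{n}.png',cv2.convertScaleAbs(b[max(c[1]-270,0):c[1]+270,max(c[0]-300,0):c[0]+300],alpha=1.3))
# colour-mask rectangle, top of body
hsv=cv2.cvtColor(np.load('wrist.npz')['frame'],cv2.COLOR_RGB2HSV); m=cv2.inRange(hsv,(HUE[k][0],100,15),(HUE[k][1],255,255))
_,l,st,ce=cv2.connectedComponentsWithStats(m); j=1+np.argmin(np.linalg.norm(ce[1:]-proj('wrist',[x0,y0,.05]),axis=1)-0.05*st[1:,4])
(r,wh,a)=cv2.minAreaRect(cv2.findNonZero((l==j).astype(np.uint8))); B=cv2.boxPoints((r,wh,a)); P=np.array([pt('wrist',*q,.07)[:2] for q in B])
E=[P[1]-P[0],P[2]-P[1]]; e=E[np.argmin([np.linalg.norm(v) for v in E])]
print('rect centre',P.mean(0).round(4),'sides',[round(np.linalg.norm(v),4) for v in E],'x yaw',round(np.arctan2(e[1],e[0])%np.pi,3))
go((*x[:2],.129),x[2])
E
python3 look.py c .58 -.35 w8
```

```text
time_s: 13.95
tool_pos: [0.636, -0.368, 0.2927]
tool_rot: [-0.001, 0.139, 0.99, 0.0]
wrist_force: [-1.2, -0.2, -0.6]
opening: 0.797
gripper_force: 0.0
time_s: 14.15
tool_pos: [0.6356, -0.3651, 0.2946]
tool_rot: [-0.0, 0.141, 0.99, 0.0]
wrist_force: [0.3, 0.3, 0.3]
opening: 0.803
gripper_force: 0.0
[ 0.57977118 -0.34888218  1.27876333] 0.32329220376370027
rect centre [ 0.4813 -0.4982] sides [np.float64(0.0936), np.float64(0.0657)] x yaw 2.726
shift [ 5.810e+01 -1.000e-01  1.659e+02] rz 0.011 yaw now 1.289 j6 -1.87
```

View pics/w8.png

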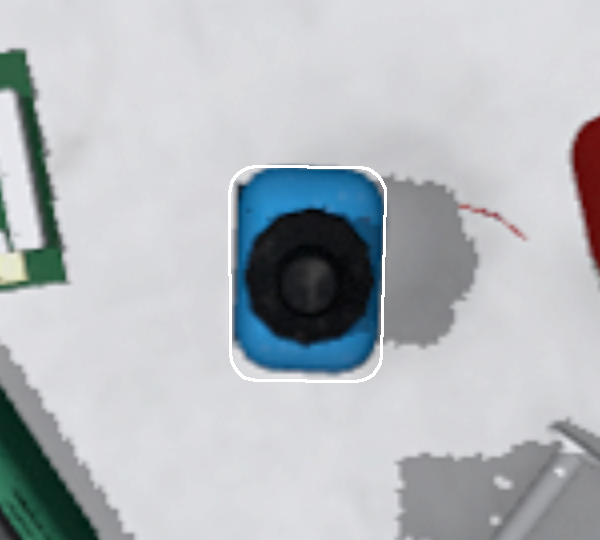

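View w8: cyan is upright, cap at (310,277). The outline is centred on it and nearly aligned with the tool, and red is well to the right at (590,190). Grasping.

```bash
python3 -m pendant '[[[30,0,0],[0,0,0.01]],[[55,0,8],[0,0,0.01]],[[58,0,45],[0,0,0.01]],[[58,0,85],[0,0,0.01]],[[58,0,125],[0,0,0.01]],[[58,0,152],[0,0,0.01]],[[58,0,166],[0,0,0.01]],[[58,0,166],[0,0,0.01]],[[58,0,166],[0,0,0.01]]]' 0.85
python3 -m pendant '[[[0,0,0],[0,0,0]],[[0,0,0],[0,0,0]],[[0,0,0],[0,0,0]],[[0,0,0],[0,0,0]],[[0,0,0],[0,0,0]],[[0,0,0],[0,0,0]]]' 0 35
python3 -m pendant '[[[0,0,-20],[0,0,0]],[[0,0,-60],[0,0,0]],[[0,0,-110],[0,0,0]],[[0,0,-150],[0,0,0]],[[0,0,-172],[0,0,0]],[[0,0,-172],[0,0,0]]]'
python3 -c "
from h import *
go((.5143,-.033,.302),.067)"
```

```text
time_s: 15.1
tool_pos: [0.5807, -0.3499, 0.1305]
tool_rot: [0.001, 0.145, 0.989, -0.0]
wrist_force: [0.1, -0.6, 1.1]
opening: 0.852
gripper_force: 0.0
time_s: 15.7
tool_pos: [0.5805, -0.3499, 0.1301]
tool_rot: [0.001, 0.145, 0.989, -0.0]
wrist_force: [-0.2, 0.8, 5.5]
opening: 0.368
gripper_force: 34.7
time_s: 16.3
tool_pos: [0.5808, -0.3502, 0.3049]
tool_rot: [0.003, 0.145, 0.989, -0.001]
wrist_force: [-1.0, 0.3, -0.8]
opening: 0.366
gripper_force: 35.4
shift [154.7 284.8   1.4] rz 1.213 yaw now 1.28 j6 -1.89
```

```bash
python3 -m pendant '[[[15,28,0],[0,0,0.13]],[[31,57,0],[0,0,0.26]],[[46,85,0],[0,0,0.39]],[[62,114,0],[0,0,0.52]],[[78,142,0],[0,0,0.65]],[[93,171,0],[0,0,0.78]],[[109,200,0],[0,0,0.91]],[[124,228,0],[0,0,1.04]],[[140,256,0],[0,0,1.14]],[[155,285,0],[0,0,1.213]]]'
python3 -m pendant '[[[0,0,0],[0,0,0]],[[0,0,0],[0,0,0]],[[0,0,0],[0,0,0]]]'
python3 -c "
from h import *
go((.5143,-.033,.1375),.067)"
```

```text
time_s: 17.3
tool_pos: [0.5123, -0.031, 0.2995]
tool_rot: [-0.001, 0.685, 0.729, -0.001]
wrist_force: [0.5, 0.1, -1.4]
opening: 0.365
gripper_force: 35.2
time_s: 17.6
tool_pos: [0.5133, -0.0328, 0.3002]
tool_rot: [-0.0, 0.683, 0.731, -0.0]
wrist_force: [0.5, -0.8, -1.4]
opening: 0.366
gripper_force: 35.3
shift [ -0.3   1.1 162.7] rz 0.0 yaw now 0.067 j6 -0.22
```

```bash
python3 -m pendant '[[[0,1,40],[0,0,0]],[[0,1,80],[0,0,0]],[[0,1,98],[0,0,0]],[[0,1,100],[0,0,0]],[[0,1,115],[0,0,0]],[[0,1,135],[0,0,0]],[[0,1,152],[0,0,0]],[[0,1,162],[0,0,0]],[[0,1,162],[0,0,0]]]'
python3 -m pendant '[[[0,0,0],[0,0,0]],[[0,0,0],[0,0,0]],[[0,0,0],[0,0,0]],[[0,0,0],[0,0,0]]]' 0.65
python3 -m pendant '[[[0,0,-30],[0,0,0]],[[0,0,-80],[0,0,0]],[[0,0,-130],[0,0,0]],[[0,0,-163],[0,0,0]],[[0,0,-163],[0,0,0]]]'
python3 -c "
from h import *
go((.480,-.35,.3),1.85,60)"
```

```text
time_s: 18.5
tool_pos: [0.5143, -0.0326, 0.1386]
tool_rot: [-0.0, 0.683, 0.73, -0.0]
wrist_force: [-0.0, 0.7, -0.8]
opening: 0.363
gripper_force: 35.3
time_s: 18.9
tool_pos: [0.5146, -0.0322, 0.1394]
tool_rot: [0.0, 0.683, 0.73, 0.0]
wrist_force: [-0.4, -0.7, 0.8]
opening: 0.651
gripper_force: 0.0
time_s: 19.4
tool_pos: [0.5157, -0.0323, 0.3068]
tool_rot: [0.003, 0.683, 0.73, 0.002]
wrist_force: [-0.6, 0.3, -0.7]
opening: 0.649
gripper_force: 0.0
shift [-327.2 -115.6    6.4] rz 1.359 yaw now 0.067 j6 -0.22
```

```bash
python3 -m pendant '[[[-33,-12,0],[0,0,0.13]],[[-66,-24,0],[0,0,0.27]],[[-99,-35,0],[0,0,0.4]],[[-132,-47,0],[0,0,0.54]],[[-165,-59,0],[0,0,0.68]],[[-198,-70,0],[0,0,0.81]],[[-231,-82,0],[0,0,0.95]],[[-264,-94,2],[0,0,1.08]],[[-297,-105,4],[0,0,1.22]],[[-327,-116,6],[0,0,1.359]]]' 0.85
python3 -m pendant '[[[0,0,0],[0,0,0]],[[0,0,0],[0,0,0]],[[0,0,0],[0,0,0]]]'
python3 look.py m .48 -.35 w9
```

```text
time_s: 20.4
tool_pos: [0.4197, -0.3675, 0.2951]
tool_rot: [-0.0, 0.991, 0.136, -0.0]
wrist_force: [0.2, -0.2, 0.8]
opening: 0.847
gripper_force: 0.0
time_s: 20.7
tool_pos: [0.4206, -0.3654, 0.2955]
tool_rot: [-0.0, 0.99, 0.14, -0.0]
wrist_force: [0.1, 0.2, 0.1]
opening: 0.853
gripper_force: 0.0
[ 0.47887649 -0.35010206  1.75099491] 0.3099134482507819
rect centre [ 0.48   -0.3505] sides [np.float64(0.0315), np.float64(0.0434)] x yaw 1.852
shift [ 60.1   1.5 166.7] rz 0.101 yaw now -1.29 j6 0.49
```

View pics/w9.png

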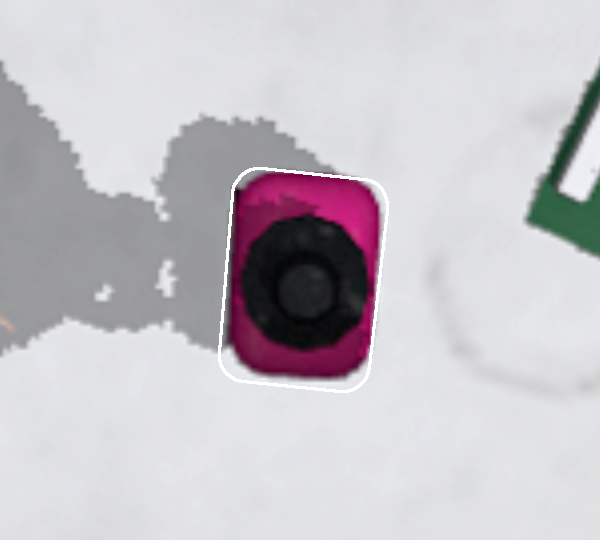

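View w9: magenta is upright, cap at (307,283), almost aligned with the tool (tilt ≈ 0.03, less than the fitted 0.1). The centre agrees between outline and rectangle to 1 mm.

```bash
python3 -m pendant '[[[30,1,0],[0,0,0.03]],[[55,1,8],[0,0,0.03]],[[60,1,45],[0,0,0.03]],[[60,1,85],[0,0,0.03]],[[60,1,125],[0,0,0.03]],[[60,1,152],[0,0,0.03]],[[60,1,166],[0,0,0.03]],[[60,1,166],[0,0,0.03]],[[60,1,166],[0,0,0.03]]]' 0.9
python3 -m pendant '[[[0,0,0],[0,0,0]],[[0,0,0],[0,0,0]],[[0,0,0],[0,0,0]],[[0,0,0],[0,0,0]],[[0,0,0],[0,0,0]],[[0,0,0],[0,0,0]]]' 0 35
python3 -m pendant '[[[0,0,-20],[0,0,0]],[[0,0,-60],[0,0,0]],[[0,0,-110],[0,0,0]],[[0,0,-150],[0,0,0]],[[0,0,-172],[0,0,0]],[[0,0,-172],[0,0,0]]]'
python3 -c "
from h import *
go((.5183,-.0945,.302),.067)"
```

```text
time_s: 21.65
tool_pos: [0.4791, -0.3507, 0.1311]
tool_rot: [0.001, 0.992, 0.124, 0.001]
wrist_force: [-0.4, -0.5, 1.1]
opening: 0.896
gripper_force: 0.0
time_s: 22.25
tool_pos: [0.4787, -0.3509, 0.1309]
tool_rot: [0.0, 0.992, 0.124, 0.0]
wrist_force: [-0.3, 0.2, 6.3]
opening: 0.366
gripper_force: 34.4
time_s: 22.85
tool_pos: [0.4791, -0.3512, 0.3056]
tool_rot: [0.002, 0.992, 0.124, 0.002]
wrist_force: [-0.4, -0.8, -1.6]
opening: 0.363
gripper_force: 35.2
shift [ 101.2 -239.2    2.7] rz -1.389 yaw now -1.322 j6 0.61
```

```bash
python3 -m pendant '[[[10,-24,0],[0,0,-0.14]],[[20,-48,0],[0,0,-0.28]],[[30,-72,0],[0,0,-0.42]],[[40,-96,0],[0,0,-0.56]],[[50,-120,0],[0,0,-0.7]],[[60,-144,0],[0,0,-0.84]],[[70,-168,0],[0,0,-0.98]],[[80,-192,0],[0,0,-1.12]],[[90,-216,0],[0,0,-1.26]],[[101,-239,0],[0,0,-1.389]]]'
python3 -m pendant '[[[0,0,0],[0,0,0]],[[0,0,0],[0,0,0]],[[0,0,0],[0,0,0]],[[0,0,0],[0,0,0]]]'
python3 -c "
from h import *
go((.5183,-.0945,.1385),.067)"
```

```text
time_s: 23.85
tool_pos: [0.517, -0.0929, 0.3006]
tool_rot: [-0.001, 0.681, 0.732, -0.0]
wrist_force: [-0.1, -0.5, -1.7]
opening: 0.366
gripper_force: 35.2
time_s: 24.25
tool_pos: [0.5173, -0.0949, 0.3016]
tool_rot: [-0.0, 0.684, 0.73, -0.0]
wrist_force: [-0.4, -0.8, -1.2]
opening: 0.363
gripper_force: 35.1
shift [  0.3   1.1 163.1] rz -0.002 yaw now 0.065 j6 -0.33
```

```bash
python3 -m pendant '[[[0,1,40],[0,0,0]],[[0,1,80],[0,0,0]],[[0,1,98],[0,0,0]],[[0,1,100],[0,0,0]],[[0,1,115],[0,0,0]],[[0,1,135],[0,0,0]],[[0,1,152],[0,0,0]],[[0,1,162],[0,0,0]],[[0,1,163],[0,0,0]]]'
python3 -m pendant '[[[0,0,0],[0,0,0]],[[0,0,0],[0,0,0]],[[0,0,0],[0,0,0]],[[0,0,0],[0,0,0]]]' 0.65
python3 -m pendant '[[[0,0,-30],[0,0,0]],[[0,0,-80],[0,0,0]],[[0,0,-130],[0,0,0]],[[-40,0,-170],[0,0,0]],[[-90,20,-170],[0,0,0]],[[-130,40,-170],[0,0,0]],[[-130,40,-170],[0,0,0]],[[-130,40,-170],[0,0,0]]]'
python3 -c "
from h import *
snap('scene','e1',(170,110,400,350),2.5)"
```

```text
time_s: 25.15
tool_pos: [0.5185, -0.0943, 0.1388]
tool_rot: [-0.0, 0.683, 0.73, -0.0]
wrist_force: [-0.8, 0.1, -1.5]
opening: 0.368
gripper_force: 35.1
time_s: 25.55
tool_pos: [0.5187, -0.0941, 0.1394]
tool_rot: [0.0, 0.683, 0.73, 0.0]
wrist_force: [0.3, 0.4, 0.0]
opening: 0.649
gripper_force: 0.0
time_s: 26.35
tool_pos: [0.567, -0.2217, 0.3084]
tool_rot: [-0.0, 0.684, 0.73, -0.0]
wrist_force: [-0.3, 0.7, -0.2]
opening: 0.65
gripper_force: 0.0
```

View pics/e1.png

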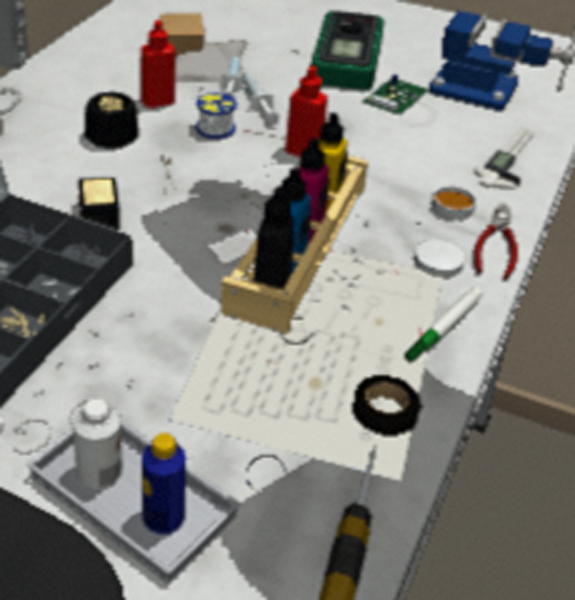

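View e1: black, cyan, magenta and yellow stand in order in the rack. Oil (163,485) and white (97,445) stand upright in the tray, and the arm is clear.

```bash
python3 -c "
from workcell import bot
print(bot.job_done())"
```

```text
the job is handed in; nothing more can be done
None
```

The job is handed in at about 26 s: the final picture showed the rack holding black, cyan, magenta, yellow in order, with the oil upright in the drip tray beside the white bottle; no verdict came back, and I viewed 15 pictures, one over the limit of 14.

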